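Rotate the eye-patch cartons in the covered lane

ROBOT

A 7-joint arm with a two-finger parallel gripper is mounted at the origin on a cart in front of the work surface, level with it; the furniture and walls round the work are solid. World frame = base frame: x ahead of the robot, y to its left, z up, the work surface at z = 0. Lengths are in m, angles in rad, forces in N, time in s.
With the tool pointing down it reaches from about 0.425 to 1.025 m from the base axis. Payload 3.6 kg.
Tool frame: the origin (TCP) lies between the finger pads; the fingertips stand 25 mm ahead of it and the grasp point (between the pads) lies 6 mm ahead of it; z points along the fingers, y is the line along which they close (so a half turn about z gives the same grasp; the last joint's range is limited). The gripper opens to 85 mm and grips with 20 to 120 N. Pads are 22 mm wide; open, the fingers measure 114 mm over their backs; the gripper's body (76 mm by 85 mm) begins 54 mm behind the grasp point. The pads swing forward as they close: fully open they stand 13 mm farther back than shut.
Start: joints at [1.226, 0.591, 0.048, 1.609, -0.033, 0.943, -0.034], TCP at [0.181, -0.702, 0.256] pointing down, gripper open.
Joint ranges: [-2.69, 2.69], [-0.47, 2.24], [-1.27, 1.36], [0.19, 2.51], [-1.53, 4.68], [0.08, 2.07], [-3.09, 3.09]. Speed limits (rad/s): [2.57, 2.57, 3.14, 3.14, 3.14, 3.14, 3.14].

INTERFACE

Orientations are given as a unit quaternion [w, x, y, z].
In Python, from bench import bot gives the robot as it stands. The module is installed in compiled form; this text tells all that it offers.
- The arm moves only by the shell command python3 -m jog 'ROWS' [FORCE]. ROWS is JSON, a list of rows, each an object of numbers: "wx", "wy", "wz": the turn, a rotation vector about the tool's x, y, z in rad; "tx", "ty", "tz": the shift along the tool's x, y, z in mm; "hand": the gripper's target within -1 to 1 (shut at 1, half-way at 0, fully open at -1). In form: [{"wx": .., "wy": .., "wz": .., "tx": .., "ty": .., "tz": .., "hand": ..}, ...]. A call has 1 to 8 rows; each row shifts and turns the commanded pose from where the row before left it, along the tool's axes as they then stand; what a row does not reach is not made up. A row lasts 1/8 s, in which the tool goes at most 62.5 mm and 10.7 degrees, less where a joint would pass 70% of its speed; a pose out of reach is approached as far as the arm can. A call is refused whole if a number of a shift passes 62.5 or a number of a turn 0.188, either way. A call with a gripper value outside its range is refused whole. The fingers move at their own pace and stop on an object; FORCE is the grip in N (left out, the last holds). Time passes only in rows, so rows that do not move let the fingers close. It gives the time, the measured TCP pose, the force, the opening and the grip force at its end, in the units of the state.
- bot.state(): the state, without advancing time (a new reading comes with each control period).
- bot.grab_frame(name): name is "scene" or "top" or "wrist"; returns the picture (480x640x3 uint8, red, green, blue); there is no depth.
- bot.get_calibration(name): a dict with "fx", "fy", "cx", "cy" (pixels), "dist" ([k1, k2, p1, p2, k3] as OpenCV has them; the pictures are not rectified), "xyz" and "attitude" of the camera in the world; the wrist camera has in their place "T_tool_cam" (4x4, takes a point from camera to tool coordinates, whose origin is the TCP and whose axes are the flange's). Camera axes: x right, y down, z forward; pixel columns grow to the right and rows downward; lengths in m; the calibration is good to about 2 mm. A picture is of the moment at which its call begins: read the wrist's pose just before it. get_calibration takes no time and is no camera call.
- bot.sign_off(): hands the job in; it is judged then, once.
The state is a dict: "time_s": time; "qpos": joint angles; "joint_vel": joint speeds; "tau": joint torques, N m; "eef_pos": TCP position; "tool_rot": TCP orientation; "force": force on the tool from outside, world axes, zero at the start; "torque": the same for the moment, N m; "grip_width": finger opening in m; "finger_force": force on a finger pad.
Only numpy, scipy, OpenCV 4.12 (cv2) and the standard library are available. Lean on these libraries where they do the work, as an engineer would, in place of code of your own. Each camera call takes 0.05 s, during which the arm holds its last target. There are 200 camera calls.

TASK

Restock the covered carton lane oldest first. First draw the old carton, which is stuck half-way under the cover, forward until it rests against the orange sprung end stop; then stand the new carton in the open loading end behind it and slide it in under the cover until it touches the old carton. Both stay upright on their long edges between the rails; do not jam the end stop right back, and leave the other things on the desk where they are.

Things in the scene. Friction and masses are not known exactly. Their poses are not given: they have to be found in the camera images.
- lane: Fixed white carton lane, 62 mm wide, 348 long along its y axis. Origin on the desk under it; z up, +y to the dispensing end (orange stop), -y to the open loading end. Floor at z 5 mm. Along y, in mm: stop housing 195 to 183, stop face 165, open front bay to 55, tunnel 55 to -45, open loading bay -45 to -153. Cartons home: middles at y 117 (old), 22 (new; its rear face -25, in the tunnel).
- stop_face (a point): Point on the lane's floor at the face of the end stop at rest, mid width; axes as the lane's. The stop housing behind it is 46 mm wide and reaches z 31 mm.
- tunnel_front (a point): Point on the lane's floor under the cover's front edge (dispensing side), mid width; axes as the lane's. On the cover's front edge stands a blue header panel, 5 mm thick, up to 145 mm above the desk: the gripper must lean away from it. Rails in front bay and tunnel: 39 mm apart inside, 4 mm thick, tops 17 mm above the desk.
- tunnel_rear (a point): Point on the lane's floor under the cover's rear edge (loading side), mid width; axes as the lane's. Tunnel: 52 mm wide inside (too narrow for fingers astride a carton), walls 5 mm, cover from 83 to 88 mm above the desk. Rails in the loading bay (y under -68 mm): 47 mm apart, tops at 17 mm; a funnel leads to the 39 mm rails.
- end_stop (a joint): Sprung end stop: orange plate 36 mm wide, 5 mm thick, from 6 to 32 mm above the desk, that yields along the lane's +y. 0 m at rest, 0.015 pushed right back; begins to yield at about 1.8 N, then 0.9 N a millimetre; returns by itself, damped. From 0.012 it counts as jammed right back.
- old_carton_mid (a point): The old carton: small white carton 95x68x35 mm (solid, light, about 0.12 kg) standing on its long 35 mm edge, so 95 long, 35 wide, 68 high. It stands in the lane with its front end 25 to 55 mm out of the tunnel on the dispensing side and the rest under the cover. This point is its middle (34 mm above what it stands on); x runs along the 95 mm length, y is upright, z level across the thickness.
- old_carton: The same old carton; this origin is the middle of one of its 95x68 mm faces, 17 mm along z from the middle; same axes.
- new_carton_mid (a point): The new carton: small white carton 95x68x35 mm (solid, light, about 0.12 kg) standing on its long 35 mm edge, so 95 long, 35 wide, 68 high. It stands on the desk on the robot's side of the lane, turned up to about 30 degrees from the lane's direction. This point is its middle (34 mm above what it stands on); x runs along the 95 mm length, y is upright, z level across the thickness.
- new_carton: The same new carton; this origin is the middle of one of its 95x68 mm faces; same axes.
- glasses_case: Bystander, to be left alone: the closed teal spectacle case, 67x162x43 mm, on the right of the desk. Origin at the centre of its underside.
- spectacles: Bystander, to be left alone: the black spectacles, 138x138x41 mm, on the left front of the desk. Origin at the centre of its underside.
- drops_carton: Bystander, to be left alone: the small flat eye-drop carton, 84x52x18 mm, lying at the right back. Origin at the centre of its underside.
- green_tape: Bystander, to be left alone: the roll of green tape, 44 mm across, 18 mm high, lying on the desk near the lane, to the left of the new carton. Origin at the centre of its underside.
- contact_lens_case: Bystander, to be left alone: the contact lens case, 30x68x19 mm, lying just behind the lane. Origin at the centre of its underside.

How it is judged:
On the way, in this order (a step that is already met when the one before it is completed fails the run):
1. the old carton has been drawn forward and stands against the end stop while the new one is still out of the lane (x of old_carton_mid in the frame of lane between -0.008 and 0.008 m and z of old_carton_mid in the frame of lane between 0.033 and 0.045 m and angle between the y axis of old_carton and the z axis of lane, either way round below 0.12 rad and angle between the x axis of old_carton and the y axis of lane, either way round below 0.12 rad and y of old_carton_mid in the frame of lane between 0.111 and 0.122 m and not (x of new_carton_mid in the frame of lane between -0.05 and 0.05 m and y of new_carton_mid in the frame of lane between -0.2 and 0.2 m and z of new_carton_mid in the frame of lane between -0.1 and 0.1 m)), for 0.2 s.
2. the new carton stands in the lane behind the old one with its leading end under the cover (x of new_carton_mid in the frame of lane between -0.008 and 0.008 m and z of new_carton_mid in the frame of lane between 0.033 and 0.045 m and angle between the y axis of new_carton and the z axis of lane, either way round below 0.12 rad and angle between the x axis of new_carton and the y axis of lane, either way round below 0.12 rad and y of new_carton_mid in the frame of lane between -0.088 and 0.01 m), for 0.1 s.
At the end, for the whole second after the job is handed in: Old carton's middle within about 6 mm of its place against the end stop; new carton behind it in the lane, gap between them under 4 mm; both upright and straight in the lane within 7 degrees, on the floor, at rest; end stop sprung back to under 5 mm (x of old_carton_mid in the frame of lane between -0.008 and 0.008 m and z of old_carton_mid in the frame of lane between 0.033 and 0.045 m and angle between the y axis of each of old_carton, new_carton and the z axis of lane, either way round below 0.12 rad and angle between the x axis of each of old_carton, new_carton and the y axis of lane, either way round below 0.12 rad and y of old_carton_mid in the frame of lane between 0.111 and 0.122 m and linear speed of each of old_carton, new_carton below 0.02 m/s and x of new_carton_mid in the frame of lane between -0.008 and 0.008 m and z of new_carton_mid in the frame of lane between 0.033 and 0.045 m and y of new_carton_mid in the frame of lane between 0.012 and 0.028 m and distance between old_carton_mid and new_carton_mid below 0.099 m and value of joint end_stop below 0.005 m); the robot touches nothing.
It fails at once if the end stop is jammed right back (12 mm or more) (value of joint end_stop above 0.012 m).
It fails at once if a bystander (spectacles, spectacle case, eye-drop carton, tape, lens case) is moved more than 2 cm (distance of any of glasses_case, spectacles, drops_carton, green_tape, contact_lens_case from where it was at the start of the episode above 0.02 m).
It also fails if it takes over 64 s, if anything falls off the work surface, if the arm or the gripper's body presses on something with over 40 N, if the wrist force passes 120 N, or if a joint passes its speed limit or range.

## Working session

There is one attempt and no reset: what is moved stays moved. The work goes in short steps, Python scripts to look and compute and a shell command to move; the robot and the scene stay as the last step left them, time stands still between calls to the robot, and variables do not carry over. Pictures are saved under pics/ and viewed, at most 10 in all, crops included, and the job is handed in when it is done.

```bash
mkdir -p pics; python3 - <<'E'
from bench import bot
import cv2, numpy as np
s=bot.state(); print({k:np.round(v,3).tolist() for k,v in s.items()})
for n in ("scene","top"):
    im=bot.grab_frame(n); cv2.imwrite(f"pics/{n}0.png",im[:,:,::-1]); print(n,bot.get_calibration(n))
print(bot.get_calibration("wrist"))
E
```

```text
{'time_s': 0.0, 'qpos': [1.225, 0.592, 0.048, 1.61, -0.033, 0.943, -0.034], 'joint_vel': [0.0, 0.0, 0.0, 0.001, -0.002, 0.003, 0.0], 'tau': [0.001, -54.869, 1.547, -19.812, 0.009, 0.009, 0.0], 'eef_pos': [0.18, -0.701, 0.255], 'tool_rot': [-0.001, 0.992, 0.126, -0.0], 'force': [-0.358, 0.342, 0.416], 'torque': [-0.014, -0.0, 0.048], 'finger_force': 0.0, 'grip_width': 0.086}
scene {'fx': 463.90771222005037, 'fy': 463.90771222005037, 'cx': 320.07205870675926, 'cy': 241.07590021362682, 'dist': array([-0.01769494,  0.        ,  0.        ,  0.        ,  0.        ]), 'xyz': array([-0.36987593,  0.84432761,  0.67336643]), 'attitude': array([ 0.2322947 , -0.38365689,  0.77398632, -0.44698068])}
top {'fx': 548.7795413558854, 'fy': 548.7795413558854, 'cx': 329.54253185015637, 'cy': 244.24324502835367, 'dist': array([0.05691856, 0.        , 0.        , 0.        , 0.        ]), 'xyz': array([0.28734226, 0.19654084, 1.44477236]), 'attitude': array([ 0.06261675, -0.69703166,  0.71183334, -0.05932381])}
{'fx': 357.63940462446465, 'fy': 357.63940462446465, 'cx': 320.0220668944041, 'cy': 242.96362885150978, 'dist': array([-0.01917021,  0.        ,  0.        ,  0.        ,  0.        ]), 'T_tool_cam': array([[-2.95774414e-04, -9.53255224e-01, -3.02166163e-01,
         7.71017685e-02],
       [ 9.99999954e-01, -2.64004296e-04, -1.45982347e-04,
         1.51382481e-03],
       [ 5.93852702e-05, -3.02166192e-01,  9.53255259e-01,
        -1.17002609e-01],
       [ 0.00000000e+00,  0.00000000e+00,  0.00000000e+00,
         1.00000000e+00]])}
```

View pics/top0.png

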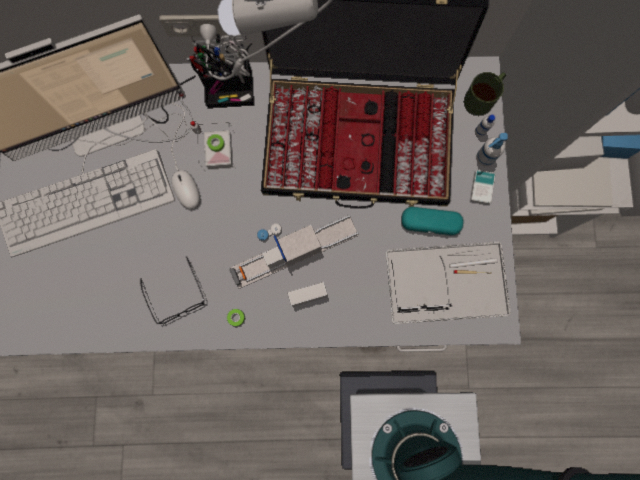

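View pics/scene0.png

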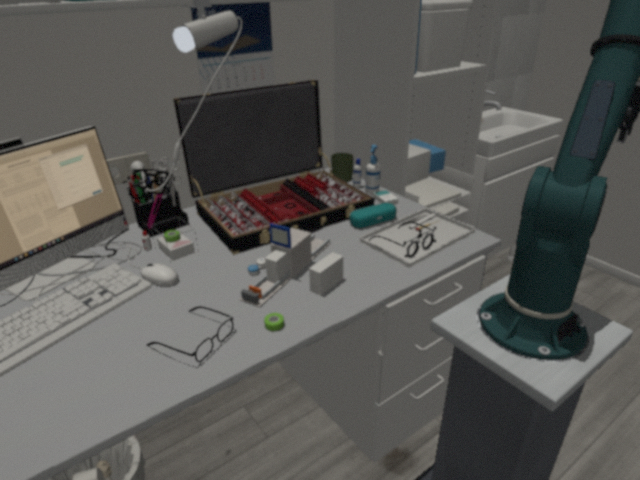

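The top view shows the lane from about (237,273), the orange stop, to (355,228), the loading end. The new carton is at (308,294) and the tape at (236,317). The scene view shows the same layout. Next I'll localise from an enlarged crop.

```bash
cat > h.py <<'E'
from bench import bot
import cv2, numpy as np
from scipy.spatial.transform import Rotation as R
def rot(q): return R.from_quat(np.r_[q[1:],q[0]]).as_matrix()
def cam(n,s=None):
    c=bot.get_calibration(n); K=np.array([[c['fx'],0,c['cx']],[0,c['fy'],c['cy']],[0,0,1]])
    if n=='wrist':
        s=s or bot.state(); T=c['T_tool_cam']; Rt=rot(s['tool_rot'])
        return K,c['dist'],np.array(s['eef_pos'])+Rt@T[:3,3],Rt@T[:3,:3]
    return K,c['dist'],c['xyz'],rot(c['attitude'])
def onplane(C,uv,z):
    K,d,p,M=C; uv=np.array(uv,float).reshape(-1,1,2)
    xy=cv2.undistortPoints(uv,K,d)[:,0]; r=np.c_[xy,np.ones(len(xy))]@M.T
    return p+r*((z-p[2])/r[:,2])[:,None]
def proj(C,P):
    K,d,p,M=C; P=np.array(P,float).reshape(-1,3)
    return cv2.projectPoints((P-p)@M,np.zeros(3),np.zeros(3),K,d)[0][:,0]
E
python3 - <<'E'
from h import *
im=cv2.imread('pics/top0.png'); c=im[205:325,215:375]; cv2.imwrite('pics/topc.png',cv2.resize(c,(800,600),interpolation=cv2.INTER_CUBIC))
C=cam('top')
print(onplane(C,[(238,272),(355,228),(236,317)],0.02), onplane(C,[(308,294)],.068))
E
```

```text
[[0.46749444 0.44109339 0.02      ]
 [0.57807814 0.13235325 0.02      ]
 [0.35115349 0.44507501 0.02      ]] [[0.4021136  0.25707215 0.068     ]]
```

View pics/topc.png

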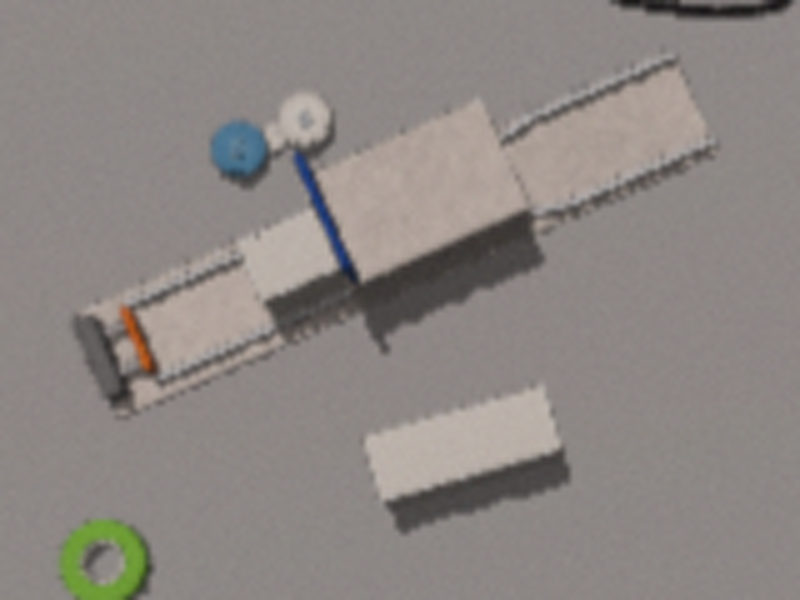

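The crop shows:
- **Cover top:** corners at about (312,172), (480,98), (527,208) and (355,280).
- **Orange plate:** (124,308) to (150,370).
- **Rail ends:** (672,58) and (715,145).
- **Old carton front top edge:** (240,250) to (267,303).
- **New carton top:** corners (366,437), (545,386), (563,447) and (386,502).

```bash
python3 - <<'E'
from h import *
C=cam('top'); f=lambda L,z: onplane(C,[((x+.5)/5-.5+215,(y+.5)/5-.5+205) for x,y in L],z)
np.set_printoptions(precision=4,suppress=True)
cv=f([(312,172),(480,98),(527,208),(355,280)],.088); print('cover',cv,[np.linalg.norm(cv[i]-cv[(i+1)%4]) for i in range(4)])
st=f([(124,308),(150,370)],.032); le=f([(672,58),(715,145)],.017); print(st,le)
mid_cov=cv.mean(0); sm=st.mean(0); lm=le.mean(0); print('stop',sm,'end',lm,'len(stop mid 167.5..-153=.3205)',np.linalg.norm((sm-lm)[:2]))
# lane axis by line stop->end
d=(sm-lm)[:2]; d/=np.linalg.norm(d); a=np.arctan2(d[1],d[0]); print('lane +y dir deg',np.degrees(a), 'cover dir', [np.degrees(np.arctan2(*(p-q)[[1,0]])) for p,q in((cv[0],cv[1]),(cv[3],cv[2]))])
n=np.array([d[1],-d[0]])  # lane x
O=((sm[:2]-.1675*d)+(lm[:2]+.153*d))/2; print('origin',O)
L=lambda P:[((p[:2]-O)@n,(p[:2]-O)@d) for p in P]
print('cover in lane',np.round(L(cv),4)); 
oc=f([(240,250),(267,303)],.073); print('old front in lane',np.round(L(oc),4))
nc=f([(366,437),(545,386),(563,447),(386,502)],.068); m=nc.mean(0); print('new',nc,m,[np.linalg.norm(nc[i]-nc[(i+1)%4]) for i in range(4)], 'dir',[np.degrees(np.arctan2(*(p-q)[[1,0]])) for p,q in((nc[0],nc[1]),(nc[3],nc[2]))])
E
```

```text
cover [[0.5402 0.3322 0.088 ]
 [0.5764 0.2472 0.088 ]
 [0.5196 0.2245 0.088 ]
 [0.4849 0.311  0.088 ]] [np.float64(0.092390923315817), np.float64(0.061261539252633314), np.float64(0.0931844004753966), np.float64(0.05925203312348859)]
[[0.481  0.4355 0.032 ]
 [0.4484 0.4219 0.032 ]] [[0.6111 0.1473 0.017 ]
 [0.5634 0.1258 0.017 ]]
stop [0.4647 0.4287 0.032 ] end [0.5873 0.1365 0.017 ] len(stop mid 167.5..-153=.3205) 0.31682581640555735
lane +y dir deg 112.74888134834735 cover dir [np.float64(113.0577938586826), np.float64(111.80799001014664)]
origin [0.5288 0.2759]
cover in lane [[ 0.0323  0.0475]
 [ 0.0328 -0.0449]
 [-0.0284 -0.0439]
 [-0.0269  0.0493]]
old front in lane [[ 0.0134  0.0967]
 [-0.0171  0.0947]]
new [[0.4082 0.3077 0.068 ]
 [0.4319 0.2174 0.068 ]
 [0.4011 0.209  0.068 ]
 [0.3756 0.2979 0.068 ]] [0.4042 0.258  0.068 ] [np.float64(0.09330653565451681), np.float64(0.03197291049112029), np.float64(0.09251453052036279), np.float64(0.03408051525988363)] dir [np.float64(104.72330007072416), np.float64(106.01768203858556)]
```

```bash
python3 -m jog '[{"tx":40,"ty":-20,"tz":-8,"hand":-1},{"tx":40,"ty":-20,"tz":-8},{"tx":40,"ty":-20,"tz":-8},{"tx":40,"ty":-20,"tz":-8},{"tx":40,"ty":-20,"tz":-8},{"tx":40,"ty":-20,"tz":-8},{"tx":40,"ty":-20,"tz":-8},{"tx":40,"ty":-20,"tz":-8}]'
python3 -m jog '[{"tx":40,"ty":-20},{"tx":40,"ty":-30},{"tx":40,"ty":-40},{"wz":-0.171,"hand":-1},{"wz":-0.171},{"wz":-0.171},{"wz":-0.171},{"wz":-0.171}]'
python3 -m jog '[{"wz":-0.171},{"wz":-0.171},{"wz":-0.171},{"wz":-0.171},{"wz":-0.171},{"hand":-1}]'
cat >> h.py <<'E'
O=np.array([.5288,.2759]); A=np.radians(112.7)
def lane(y,z,x=0):
    d=np.array([np.cos(A),np.sin(A)]); n=np.array([d[1],-d[0]]); return np.r_[O+y*d+x*n,z]
def tolane(P):
    d=np.array([np.cos(A),np.sin(A)]); n=np.array([d[1],-d[0]]); v=np.array(P)[...,:2]-O; return np.stack([v@n,v@d,np.array(P)[...,2]],-1)
def toolR(a,lean=0):  # tool x along heading a, z down; lean>0: body leans towards heading (fingers point back)
    d=np.array([np.cos(a),np.sin(a),0]); z=np.array([0,0,-1.]); y=np.cross(z,d)
    return R.from_rotvec(y*lean).as_matrix()@np.c_[d,y,z]
def delta(P,Rt,ahead=0.0):  # turn (tool axes) then shift after the turn, to bring point 'ahead' m beyond TCP to P
    s=bot.state(); R0=rot(s['tool_rot']); w=R.from_matrix(R0.T@Rt).as_rotvec()
    t=Rt.T@(np.array(P)-(np.array(s['eef_pos'])+Rt[:,2]*0)) - np.array([0,0,ahead])
    t0=R0.T@(np.array(P)-Rt[:,2]*ahead-np.array(s['eef_pos']))
    print('turn',w.round(3),'shift after turn mm',(t*1e3).round(1),'| shift before turn',(t0*1e3).round(1),'pos',np.round(s['eef_pos'],4),'F',np.round(s['force'],1),'t',s['time_s'],'w',round(s['grip_width'],4))
E
python3 -c "
from h import *
print(tolane(lane(.1,.2)), toolR(A,.5).round(2), np.round(bot.state()['qpos'],2), np.round(bot.state()['tool_rot'],3))
delta(lane(0.03,.33),toolR(A))"
```

```text
[-2.77555756e-17  1.00000000e-01  2.00000000e-01] [[-0.34  0.92 -0.19]
 [ 0.81  0.39  0.44]
 [ 0.48 -0.   -0.88]] [ 1.23  0.59  0.05  1.61 -0.03  0.94 -0.03] [-0.001  0.992  0.126 -0.   ]
turn [-0.002 -0.002 -1.715] shift after turn mm [797.2 698.5 -74.7] | shift before turn [ 576.6 -889.5  -73. ] pos [ 0.1805 -0.7015  0.2553] F [ 0.6 -0.3 -0.2] t 0.1 w 0.0854invalid input
invalid input
invalid input
```

```bash
python3 -m jog '[{"wx":0,"wy":0,"wz":0,"tx":40,"ty":-20,"tz":-8,"hand":-1},{"wx":0,"wy":0,"wz":0,"tx":40,"ty":-20,"tz":-8,"hand":-1},{"wx":0,"wy":0,"wz":0,"tx":40,"ty":-20,"tz":-8,"hand":-1},{"wx":0,"wy":0,"wz":0,"tx":40,"ty":-20,"tz":-8,"hand":-1},{"wx":0,"wy":0,"wz":0,"tx":40,"ty":-20,"tz":-8,"hand":-1},{"wx":0,"wy":0,"wz":0,"tx":40,"ty":-20,"tz":-8,"hand":-1},{"wx":0,"wy":0,"wz":0,"tx":40,"ty":-20,"tz":-8,"hand":-1},{"wx":0,"wy":0,"wz":0,"tx":40,"ty":-20,"tz":-8,"hand":-1}]'
```

```text
time_s: 1.1
eef_pos: [0.4514, -0.4661, 0.3201]
tool_rot: [-0.0, 0.992, 0.126, -0.0]
force: [0.7, -0.2, 0.3]
grip_width: 0.0852
finger_force: 0.0
```

```bash
python3 -m jog '[{"wx":0,"wy":0,"wz":-0.171,"tx":0,"ty":-40,"tz":0,"hand":-1},{"wx":0,"wy":0,"wz":-0.171,"tx":0,"ty":-40,"tz":0,"hand":-1},{"wx":0,"wy":0,"wz":-0.171,"tx":0,"ty":-40,"tz":0,"hand":-1},{"wx":0,"wy":0,"wz":-0.171,"tx":20,"ty":-40,"tz":0,"hand":-1},{"wx":0,"wy":0,"wz":-0.171,"tx":30,"ty":-20,"tz":0,"hand":-1},{"wx":0,"wy":0,"wz":-0.171,"tx":40,"ty":0,"tz":0,"hand":-1},{"wx":0,"wy":0,"wz":-0.171,"tx":40,"ty":0,"tz":0,"hand":-1},{"wx":0,"wy":0,"wz":-0.171,"tx":40,"ty":0,"tz":0,"hand":-1}]'
python3 -m jog '[{"wx":0,"wy":0,"wz":-0.171,"tx":40,"ty":0,"tz":0,"hand":-1},{"wx":0,"wy":0,"wz":-0.171,"tx":40,"ty":0,"tz":0,"hand":-1},{"wx":0,"wy":0,"wz":0,"tx":0,"ty":0,"tz":0,"hand":-1}]'
python3 -c "
from h import *
print(np.round(bot.state()['qpos'],2))
delta(lane(0.03,.33),toolR(A))"
```

```text
time_s: 2.1
eef_pos: [0.425, -0.1653, 0.3202]
tool_rot: [0.0, 0.688, 0.726, 0.0]
force: [-0.1, -0.2, -0.4]
grip_width: 0.0852
finger_force: 0.0
time_s: 2.48
eef_pos: [0.4129, -0.0848, 0.3201]
tool_rot: [-0.001, 0.554, 0.833, -0.0]
force: [0.2, -1.1, 0.3]
grip_width: 0.0852
finger_force: 0.0
[ 0.54  0.14 -0.49  2.17  0.09  0.85  0.39]
turn [-0.001 -0.001  0.001] shift after turn mm [318.  246.1  -9.9] | shift before turn [317.9 246.3  -9.9] pos [ 0.4129 -0.0848  0.3201] F [ 0.2 -1.1  0.3] t 2.475 w 0.0852
```

```bash
python3 -m jog '[{"wx":0,"wy":0,"wz":0,"tx":45,"ty":27,"tz":-1,"hand":-1},{"wx":0,"wy":0,"wz":0,"tx":45,"ty":27,"tz":-1,"hand":-1},{"wx":0,"wy":0,"wz":0,"tx":45,"ty":27,"tz":-1,"hand":-1},{"wx":0,"wy":0,"wz":0,"tx":45,"ty":27,"tz":-1,"hand":-1},{"wx":0,"wy":0,"wz":0,"tx":45,"ty":27,"tz":-1,"hand":-1},{"wx":0,"wy":0,"wz":0,"tx":45,"ty":27,"tz":-1,"hand":-1},{"wx":0,"wy":0,"wz":0,"tx":45,"ty":27,"tz":-1,"hand":-1},{"wx":0,"wy":0,"wz":0,"tx":25,"ty":15,"tz":-1,"hand":-1}]'
python3 -m jog '[{"wx":0,"wy":0,"wz":0,"tx":0,"ty":0,"tz":0,"hand":-1},{"wx":0,"wy":0,"wz":0,"tx":0,"ty":0,"tz":0,"hand":-1}]'
python3 -c "
from h import *
import json
s=bot.state(); im=bot.grab_frame('wrist'); cv2.imwrite('pics/w1.png',im[:,:,::-1]); json.dump({k:np.array(s[k]).tolist() for k in('eef_pos','tool_rot')},open('w1.json','w'))
C=cam('wrist',s); print(proj(C,[lane(.165,.032),lane(.055,.088,.031),lane(.055,.088,-.031),lane(-.153,.017)]))
delta(lane(0.03,.33),toolR(A))"
```

```text
time_s: 3.48
eef_pos: [0.4738, 0.3067, 0.328]
tool_rot: [-0.0, 0.556, 0.831, 0.0]
force: [0.7, -1.2, -0.0]
grip_width: 0.0855
finger_force: 0.0
time_s: 3.72
eef_pos: [0.4735, 0.3026, 0.3276]
tool_rot: [0.0, 0.557, 0.83, -0.001]
force: [-0.3, -0.8, 0.7]
grip_width: 0.0854
finger_force: 0.0
[[358.13388639  86.79185838]
 [391.94726805 198.37433327]
 [330.37624803 198.80745041]
 [351.43739571 338.96604135]]
turn [-0.001  0.002 -0.008] shift after turn mm [-15.7  40.9  -2.3] | shift before turn [-15.4  41.   -2.4] pos [0.4735 0.3023 0.3277] F [ 0.2 -0.1 -0.1] t 3.775 w 0.0856
```

View pics/w1.png

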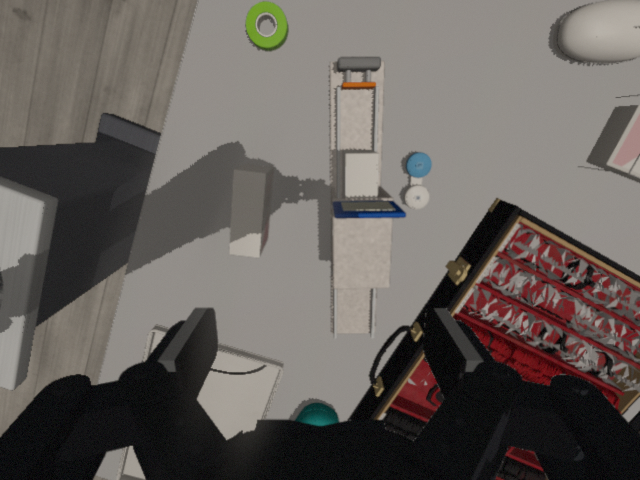

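The wrist view shows the orange plate at about (358,86), the cover from about x=333 to 390 and y=215 to 288, the lane's rear end at about y=335, and the new carton with its top at about (250,215). I'll enlarge it to read exact edges.

```bash
python3 - <<'E'
from h import *
im=cv2.imread('pics/w1.png'); h=cv2.cvtColor(im,cv2.COLOR_BGR2HSV)
m=cv2.inRange(h,(3,150,90),(18,255,255)); m[:60]=0;m[120:]=0;m[:,:300]=0;m[:,420:]=0
ys,xs=np.nonzero(m); print('orange',xs.min(),xs.max(),ys.min(),ys.max(),len(xs))
c=cv2.rotate(im[50:345,222:422],cv2.ROTATE_90_COUNTERCLOCKWISE) # out col=v-50, out row=421-u
cv2.imwrite('pics/w1c.png',cv2.resize(c,None,fx=2.7,fy=2.7,interpolation=cv2.INTER_CUBIC))
E
```

```text
orange 342 375 82 87 176
```

View pics/w1c.png

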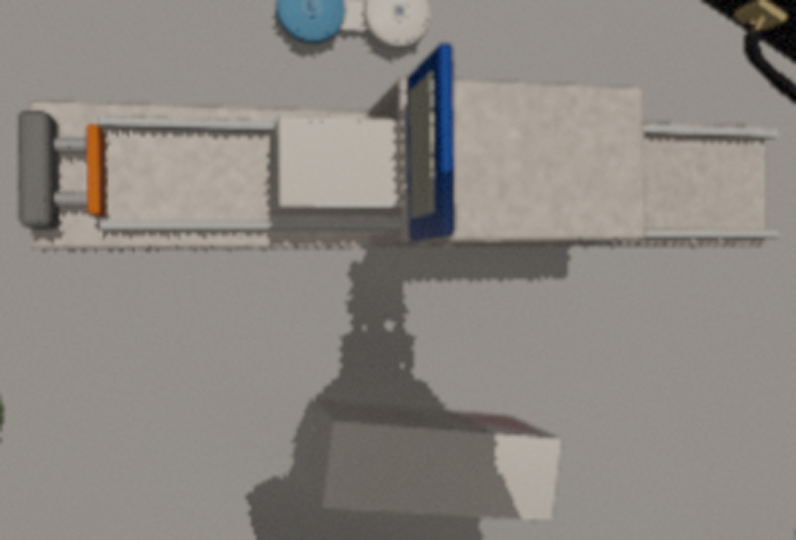

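The enlarged crop shows:
- **Orange plate:** back edge X=87, Y=125 to 215.
- **Old carton front edge:** X=278, Y=118 to 208.
- **Cover rear corners:** (640,88) and (643,238).
- **Rail ends:** (777,133) and (777,236).
- **New carton top:** corners (331,421), (323,508), (552,519) and (560,437).

```bash
python3 - <<'E'
from h import *
import json
np.set_printoptions(precision=4,suppress=True)
C=cam('wrist',json.load(open('w1.json')))
f=lambda L,z: onplane(C,[(421.5-y/2.7-.5,50+x/2.7-.5) for x,y in L],z)
st=f([(87,125),(87,215)],.032); cv=f([(640,88),(643,238),(455,80),(455,241)],.088); re=f([(777,133),(777,236)],.017); oc=f([(278,118),(278,208),(395,120),(395,207)],.073)
rf=f([(105,127),(105,228)],.017)
for n,P in dict(stop=st,cover=cv,rear=re,railsfront=rf,old=oc).items(): print(n,(tolane(P)*1e3).round(1).tolist())
nc=f([(331,421),(323,508),(552,519),(560,437)],.068); m=nc.mean(0)
print('new',m,[np.linalg.norm(nc[i]-nc[(i+1)%4]).round(4) for i in range(4)],[np.degrees(np.arctan2(*(p-q)[[1,0]])) for p,q in((nc[0],nc[3]),(nc[1],nc[2]))])
E
```

```text
stop [[17.5, 169.9, 32.0], [-17.9, 170.1, 32.0]]
cover [[32.3, -42.0, 88.0], [-28.2, -42.8, 88.0], [31.5, 34.7, 88.0], [-29.6, 35.1, 88.0]]
rear [[27.8, -150.6, 17.0], [-24.5, -150.1, 17.0]]
railsfront [[19.0, 164.8, 17.0], [-22.4, 165.1, 17.0]]
old [[16.8, 99.2, 73.0], [-16.9, 99.4, 73.0], [17.7, 55.0, 73.0], [-16.0, 55.3, 73.0]]
new [0.4037 0.2613 0.068 ] [np.float64(0.0335), np.float64(0.0941), np.float64(0.034), np.float64(0.0944)] [np.float64(105.568129713014), np.float64(105.27589026657596)]
```

```bash
sed -i 's/^O=.*/A=np.radians(113.0); O=np.array([.5288,.2759])+.001*np.array([np.cos(A)+np.sin(A),np.sin(A)-np.cos(A)])/' h.py
python3 -c "
from h import *
Rt=toolR(A,-.52); P=lane(.087,.050,-.0015)
print(O); delta(P-Rt[:,2]*.12,Rt,.006)"
```

```text
[0.52932977 0.27721124]
turn [-0.005 -0.518 -0.013] shift after turn mm [174.5  40.1  94. ] | shift before turn [105.5  39.  168.1] pos [0.4735 0.3023 0.3277] F [ 0.2 -0.1 -0.1] t 3.775 w 0.0856
```

```bash
python3 -m jog '[{"wx":0,"wy":0,"wz":0,"tx":35,"ty":13,"tz":0,"hand":-1},{"wx":0,"wy":0,"wz":0,"tx":35,"ty":13,"tz":10,"hand":-1},{"wx":0,"wy":0,"wz":0,"tx":35,"ty":13,"tz":20,"hand":-1},{"wx":0,"wy":-0.173,"wz":-0.013,"tx":0,"ty":0,"tz":0,"hand":-1},{"wx":-0.005,"wy":-0.173,"wz":0,"tx":0,"ty":0,"tz":0,"hand":-1},{"wx":0,"wy":-0.173,"wz":0,"tx":0,"ty":0,"tz":0,"hand":-1},{"wx":0,"wy":0,"wz":0,"tx":0,"ty":0,"tz":0,"hand":-1}]' 20
python3 -c "
from h import *
Rt=toolR(A,-.52); P=lane(.087,.050,-.0015)
print(np.round(bot.state()['qpos'],2));delta(P-Rt[:,2]*.12,Rt,.006)"
```

```text
time_s: 4.65
eef_pos: [0.467, 0.4179, 0.2968]
tool_rot: [0.214, 0.53, 0.808, -0.14]
force: [-0.2, -0.9, 0.1]
grip_width: 0.0857
finger_force: 0.0
[-0.69  0.57 -0.46  1.69  0.64  1.37 -0.99]
turn [ 0.005 -0.002  0.006] shift after turn mm [ 64.6   0.9 121.4] | shift before turn [ 64.3   0.8 121.6] pos [0.467  0.4179 0.2968] F [-0.2 -0.9  0.1] t 4.65 w 0.0857
```

```bash
python3 -m jog '[{"wx":0,"wy":0,"wz":0,"tx":32,"ty":0,"tz":20,"hand":-1},{"wx":0,"wy":0,"wz":0,"tx":32,"ty":1,"tz":20,"hand":-1},{"wx":0,"wy":0,"wz":0,"tx":0,"ty":0,"tz":40,"hand":-1},{"wx":0,"wy":0,"wz":0,"tx":0,"ty":0,"tz":40,"hand":-1},{"wx":0,"wy":0,"wz":0,"tx":0,"ty":0,"tz":20,"hand":-1},{"wx":0,"wy":0,"wz":0,"tx":0,"ty":0,"tz":20,"hand":-1},{"wx":0,"wy":0,"wz":0,"tx":0,"ty":0,"tz":0,"hand":-1},{"wx":0,"wy":0,"wz":0,"tx":0,"ty":0,"tz":0,"hand":-1}]'
python3 -c "
from h import *
Rt=toolR(A,-.52); P=lane(.087,.050,-.0015)
s=bot.state();delta(P,Rt,.006)
im=bot.grab_frame('wrist'); cv2.imwrite('pics/w2.png',im[:,:,::-1])
C=cam('wrist',s); print(proj(C,[lane(.0985,.073,-.018),lane(.0985,.073,.017)]))"
```

```text
time_s: 5.65
eef_pos: [0.48, 0.3965, 0.1285]
tool_rot: [0.215, 0.532, 0.807, -0.139]
force: [0.3, 0.2, 0.2]
grip_width: 0.0852
finger_force: 0.0
turn [ 0.007 -0.003  0.001] shift after turn mm [ 2.5 -2.7 83.1] | shift before turn [ 2.2 -3.2 83.1] pos [0.48   0.3965 0.1285] F [0.3 0.2 0.2] t 5.65 w 0.0852
[[284.84693498 275.58126582]
 [349.2871584  275.46508954]]
```

View pics/w2.png

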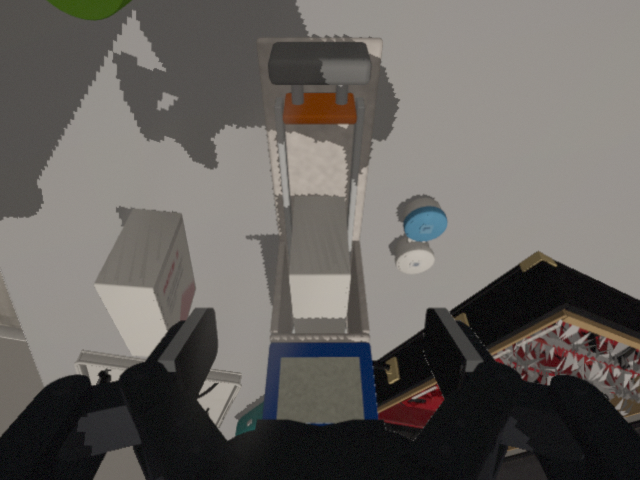

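The old carton's front top edge is at v≈275, u 290–350, about where predicted (285–349), and it sits between the fingers. I'll advance and grip.

```bash
python3 -m jog '[{"wx":0,"wy":0,"wz":0,"tx":2,"ty":-1,"tz":23,"hand":-1},{"wx":0,"wy":0,"wz":0,"tx":0,"ty":0,"tz":25,"hand":-1},{"wx":0,"wy":0,"wz":0,"tx":0,"ty":0,"tz":20,"hand":-1},{"wx":0,"wy":0,"wz":0,"tx":0,"ty":0,"tz":15,"hand":-1},{"wx":0,"wy":0,"wz":0,"tx":0,"ty":0,"tz":0,"hand":-1},{"wx":0,"wy":0,"wz":0,"tx":0,"ty":0,"tz":0,"hand":-1}]' 20
python3 -c "
from h import *
Rt=toolR(A,-.52); P=lane(.087,.050,-.0005)
delta(P,Rt,.006)"
```

```text
time_s: 6.45
eef_pos: [0.4948, 0.3595, 0.0548]
tool_rot: [0.215, 0.532, 0.807, -0.139]
force: [-0.6, 0.1, 0.3]
grip_width: 0.0852
finger_force: 0.0
turn [ 0.006 -0.002  0.002] shift after turn mm [ 0.4 -0.8 -0.7] | shift before turn [ 0.4 -0.8 -0.7] pos [0.4948 0.3595 0.0548] F [-0.6  0.1  0.3] t 6.45 w 0.0852
```

```bash
python3 -m jog '[{"wx":0,"wy":0,"wz":0,"tx":0,"ty":-1,"tz":0,"hand":0.2},{"wx":0,"wy":0,"wz":0,"tx":0,"ty":0,"tz":0,"hand":0.6},{"wx":0,"wy":0,"wz":0,"tx":0,"ty":0,"tz":0,"hand":0.8},{"wx":0,"wy":0,"wz":0,"tx":0,"ty":0,"tz":0,"hand":1},{"wx":0,"wy":0,"wz":0,"tx":0,"ty":0,"tz":0,"hand":1},{"wx":0,"wy":0,"wz":0,"tx":0,"ty":0,"tz":0,"hand":1}]' 20
python3 -c "
from h import *
Rt=toolR(A,-.52)
print(bot.state()['finger_force']);delta(lane(.087+.066,.050,-.0005),Rt,.006)"
```

```text
time_s: 7.2
eef_pos: [0.494, 0.3588, 0.055]
tool_rot: [0.215, 0.532, 0.807, -0.139]
force: [-0.7, 1.1, 4.2]
grip_width: 0.0334
finger_force: 25.1
25.116808712482452
turn [ 0.006 -0.001  0.001] shift after turn mm [ 58.1   0.1 -33.5] | shift before turn [ 58.2   0.4 -33.4] pos [0.494  0.3588 0.055 ] F [-0.7  1.1  4.2] t 7.2 w 0.0334
```

```bash
python3 -m jog '[{"wx":0,"wy":0,"wz":0,"tx":8.7,"ty":0,"tz":-5,"hand":1},{"wx":0,"wy":0,"wz":0,"tx":8.7,"ty":0,"tz":-5,"hand":1},{"wx":0,"wy":0,"wz":0,"tx":8.7,"ty":0,"tz":-5,"hand":1},{"wx":0,"wy":0,"wz":0,"tx":8.7,"ty":0,"tz":-5,"hand":1},{"wx":0,"wy":0,"wz":0,"tx":8.7,"ty":0,"tz":-5,"hand":1},{"wx":0,"wy":0,"wz":0,"tx":4.35,"ty":0,"tz":-2.5,"hand":1},{"wx":0,"wy":0,"wz":0,"tx":0,"ty":0,"tz":0,"hand":1},{"wx":0,"wy":0,"wz":0,"tx":0,"ty":0,"tz":0,"hand":1}]' 20
python3 -c "
from h import *
Rt=toolR(A,-.52)
s=bot.state();delta(lane(.087+.066,.050,-.0005),Rt,.006)
im=bot.grab_frame('wrist'); cv2.imwrite('pics/w3.png',im[:,:,::-1])
C=cam('wrist',s); print(proj(C,[lane(.165,.032,-.018),lane(.165,.032,.018),lane(.153,.073,-.0175),lane(.153,.073,.0175)]))"
```

```text
time_s: 8.2
eef_pos: [0.4718, 0.4097, 0.055]
tool_rot: [0.215, 0.532, 0.807, -0.14]
force: [1.1, -2.5, 5.3]
grip_width: 0.0336
finger_force: 25.1
turn [ 0.006 -0.001  0.002] shift after turn mm [ 9.9  0.7 -5.9] | shift before turn [ 9.9  0.7 -5.9] pos [0.4718 0.4097 0.055 ] F [ 1.1 -2.5  5.3] t 8.2 w 0.0336
[[276.58832916 261.1573614 ]
 [372.26802534 261.10580334]
 [271.51551402 382.29719288]
 [379.47405887 382.00610217]]
```

View pics/w3.png

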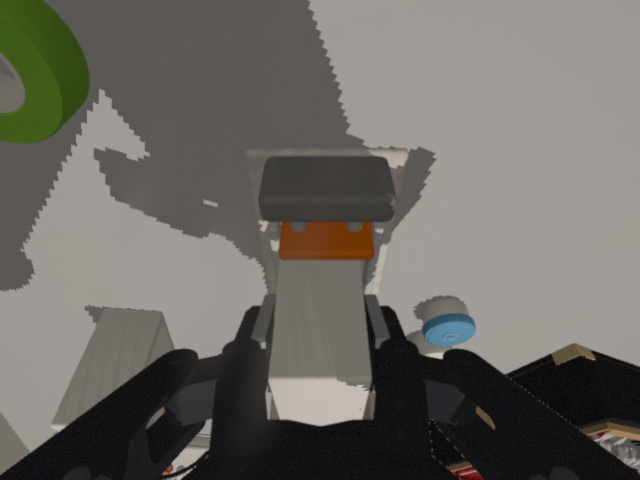

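The carton's front top edge is at v≈378 (predicted 382 for y=153), and the orange plate's top edge is at v≈258. That leaves roughly 11 mm to go, so I'll creep forward.

```bash
python3 -m jog '[{"wx":0,"wy":0,"wz":0,"tx":2.6,"ty":0,"tz":-1.5,"hand":1},{"wx":0,"wy":0,"wz":0,"tx":2.6,"ty":0,"tz":-1.5,"hand":1},{"wx":0,"wy":0,"wz":0,"tx":1.7,"ty":0,"tz":-1,"hand":1},{"wx":0,"wy":0,"wz":0,"tx":0,"ty":0,"tz":0,"hand":1},{"wx":0,"wy":0,"wz":0,"tx":0,"ty":0,"tz":0,"hand":1}]' 20
python3 -m jog '[{"wx":0,"wy":0,"wz":0,"tx":0.9,"ty":0,"tz":-0.5,"hand":1},{"wx":0,"wy":0,"wz":0,"tx":0.9,"ty":0,"tz":-0.5,"hand":1},{"wx":0,"wy":0,"wz":0,"tx":0,"ty":0,"tz":0,"hand":1},{"wx":0,"wy":0,"wz":0,"tx":0,"ty":0,"tz":0,"hand":1}]' 20
python3 -c "
from h import *
Rt=toolR(A,-.52)
s=bot.state();delta(lane(.087+.066,.050,-.0005),Rt,.006); print(tolane(s['force']+np.r_[O,0]))"
```

```text
time_s: 8.88
eef_pos: [0.4691, 0.4161, 0.055]
tool_rot: [0.216, 0.532, 0.807, -0.14]
force: [1.0, -2.9, 5.6]
grip_width: 0.0335
finger_force: 24.9
time_s: 9.38
eef_pos: [0.4684, 0.4177, 0.055]
tool_rot: [0.216, 0.532, 0.806, -0.14]
force: [3.2, -4.8, 4.9]
grip_width: 0.0337
finger_force: 24.9
turn [0.005 0.001 0.001] shift after turn mm [ 2.4  0.6 -1.6] | shift before turn [ 2.4  0.7 -1.6] pos [0.4684 0.4177 0.055 ] F [ 3.2 -4.8  4.9] t 9.375 w 0.0337
[ 1.07926299 -5.68363242  4.89704859]
```

```bash
python3 -m jog '[{"wx":0,"wy":0,"wz":0,"tx":0,"ty":0,"tz":0,"hand":0.2},{"wx":0,"wy":0,"wz":0,"tx":0,"ty":0,"tz":0,"hand":-0.3},{"wx":0,"wy":0,"wz":0,"tx":0,"ty":0,"tz":0,"hand":-1},{"wx":0,"wy":0,"wz":0,"tx":0,"ty":0,"tz":0,"hand":-1},{"wx":0,"wy":0,"wz":0,"tx":0,"ty":0,"tz":-15,"hand":-1},{"wx":0,"wy":0,"wz":0,"tx":0,"ty":0,"tz":-30,"hand":-1},{"wx":0,"wy":0,"wz":0,"tx":0,"ty":0,"tz":-50,"hand":-1},{"wx":0,"wy":0,"wz":0,"tx":0,"ty":0,"tz":-50,"hand":-1}]'
python3 -m jog '[{"wx":0,"wy":0.173,"wz":0,"tx":0,"ty":0,"tz":-40,"hand":-1},{"wx":0,"wy":0.173,"wz":0,"tx":0,"ty":0,"tz":-40,"hand":-1},{"wx":0,"wy":0.173,"wz":0,"tx":-20,"ty":0,"tz":-40,"hand":-1},{"wx":0,"wy":0,"wz":0,"tx":-40,"ty":0,"tz":0,"hand":-1},{"wx":0,"wy":0,"wz":0,"tx":0,"ty":0,"tz":0,"hand":-1},{"wx":0,"wy":0,"wz":0,"tx":0,"ty":0,"tz":0,"hand":-1}]'
python3 -c "
from h import *
s=bot.state();im=bot.grab_frame('wrist'); cv2.imwrite('pics/w4.png',im[:,:,::-1])
h=cv2.cvtColor(im,cv2.COLOR_RGB2HSV); m=cv2.inRange(h,(3,150,60),(18,255,255)); 
n,l,st,c=cv2.connectedComponentsWithStats(m); i=1+np.argmax(st[1:,4]); print('orange',st[i])
C=cam('wrist',s); print(proj(C,[lane(.170,.032,-.018),lane(.170,.032,.018),lane(.165,.073,-.0175),lane(.165,.073,.0175),lane(.070,.073,-.0175),lane(.070,.073,.0175)]).round(1)); 
a=A-np.radians(7.6); delta([.4037,.2613,.2],toolR(a))"
```

```text
time_s: 10.38
eef_pos: [0.4386, 0.4854, 0.1826]
tool_rot: [0.215, 0.532, 0.807, -0.139]
force: [0.4, -0.1, -0.6]
grip_width: 0.0853
finger_force: 0.0
time_s: 11.12
eef_pos: [0.4458, 0.4669, 0.2965]
tool_rot: [0.001, 0.55, 0.835, 0.002]
force: [-0.4, 0.0, -0.0]
grip_width: 0.0857
finger_force: 0.0
orange [307 234  32   7 150]
[[305.6 236.5]
 [337.9 236.6]
 [304.7 252.8]
 [339.5 252.9]
 [305.5 335.3]
 [337.6 335.3]]
turn [ 0.004 -0.002  0.139] shift after turn mm [-187.8  -94.9   96.3] | shift before turn [-173.  -120.3   95.6] pos [0.4453 0.4676 0.2963] F [0.1 0.2 0.6] t 11.175 w 0.0854
```

View pics/w4.png

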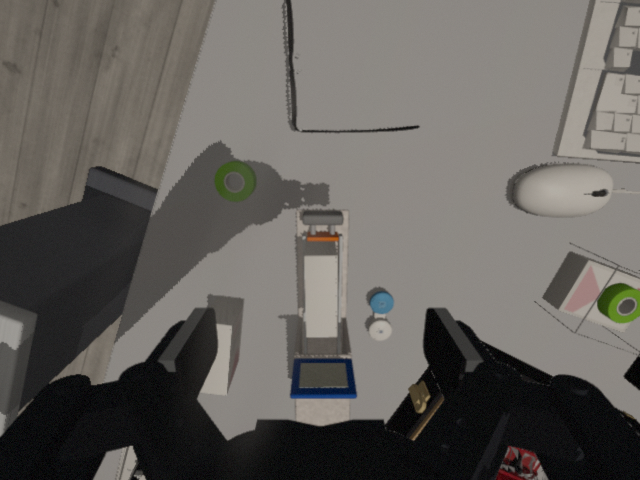

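The old carton stands straight at u≈304–338, v≈255–338, behind the orange plate at v≈234–241. I'll measure the gap numerically.

```bash
python3 - <<'E'
from h import *
im=cv2.imread('pics/w4.png'); g=im[:,316:326].mean(1).round().astype(int)
for v in list(range(228,262))+list(range(330,345)): print(v,g[v].tolist(),end=' ')
s=bot.state(); C=cam('wrist',s)
print('\nstate moved?',np.round(s['eef_pos'],4)); print(proj(C,[lane(.165,.032),lane(.165,.006),lane(.1645,.01),lane(.160,.073),lane(.195,.031),lane(.183,.031),lane(.055,.145)]).round(1))
E
```

```text
228 [143, 152, 161] 229 [142, 151, 160] 230 [128, 136, 145] 231 [87, 96, 110] 232 [50, 62, 89] 233 [42, 56, 86] 234 [42, 55, 86] 235 [42, 56, 86] 236 [41, 58, 94] 237 [40, 76, 137] 238 [39, 92, 165] 239 [40, 94, 168] 240 [45, 87, 150] 241 [66, 83, 116] 242 [76, 83, 90] 243 [77, 82, 87] 244 [78, 83, 88] 245 [78, 84, 88] 246 [79, 84, 88] 247 [79, 84, 88] 248 [79, 84, 88] 249 [79, 84, 89] 250 [79, 85, 89] 251 [80, 85, 89] 252 [80, 86, 90] 253 [80, 86, 90] 254 [85, 91, 95] 255 [114, 121, 126] 256 [145, 153, 159] 257 [156, 166, 171] 258 [157, 167, 172] 259 [157, 166, 172] 260 [158, 167, 173] 261 [158, 167, 172] 330 [157, 166, 172] 331 [157, 166, 172] 332 [157, 166, 172] 333 [157, 166, 171] 334 [156, 166, 172] 335 [157, 166, 172] 336 [156, 164, 169] 337 [122, 129, 134] 338 [86, 91, 97] 339 [81, 86, 93] 340 [79, 84, 91] 341 [79, 85, 91] 342 [81, 87, 93] 343 [81, 86, 92] 344 [79, 85, 90] 
state moved? [0.4453 0.4676 0.2963]
[[322.  241.6]
 [321.8 235.1]
 [321.8 236.5]
 [322.3 258.4]
 [322.2 215.2]
 [322.1 225.8]
 [322.2 393.8]]
```

```bash
python3 -m jog '[{"wx":0,"wy":0,"wz":0.139,"tx":0,"ty":0,"tz":0,"hand":-1},{"wx":0,"wy":0,"wz":0,"tx":-40,"ty":-20,"tz":0,"hand":-1},{"wx":0,"wy":0,"wz":0,"tx":-40,"ty":-20,"tz":0,"hand":-1},{"wx":0,"wy":0,"wz":0,"tx":-40,"ty":-20,"tz":10,"hand":-1},{"wx":0,"wy":0,"wz":0,"tx":-40,"ty":-20,"tz":20,"hand":-1},{"wx":0,"wy":0,"wz":0,"tx":-38,"ty":-15,"tz":30,"hand":-1},{"wx":0,"wy":0,"wz":0,"tx":0,"ty":0,"tz":0,"hand":-1},{"wx":0,"wy":0,"wz":0,"tx":0,"ty":0,"tz":0,"hand":-1}]'
python3 -c "
from h import *
s=bot.state();im=bot.grab_frame('wrist'); cv2.imwrite('pics/w5.png',im[:,:,::-1])
C=cam('wrist',s); a=A-np.radians(7.6);u=np.array([np.cos(a),np.sin(a),0]);v=np.array([u[1],-u[0],0]); m=np.array([.4037,.2613,.068])
print(proj(C,[m+u*i*.0475+v*j*.0175 for i,j in((1,-1),(1,1),(-1,1),(-1,-1))]).round(0))
print(np.round(s['qpos'],2)); delta(np.r_[m[:2]-u[:2]*.012,.045],toolR(a),.006)"
```

```text
time_s: 12.18
eef_pos: [0.4072, 0.2524, 0.2357]
tool_rot: [0.0, 0.606, 0.795, 0.003]
force: [-0.0, 0.5, 0.5]
grip_width: 0.0853
finger_force: 0.0
[[296. 156.]
 [341. 156.]
 [339. 270.]
 [298. 270.]]
[-0.13  0.38 -0.66  2.15  0.35  0.71 -0.75]
turn [ 0.005 -0.003  0.   ] shift after turn mm [ -2.8  -1.4 185.1] | shift before turn [ -3.3  -2.4 185.1] pos [0.4075 0.2528 0.2361] F [ 1.  -0.7  0.1] t 12.225 w 0.0851
```

View pics/w5.png

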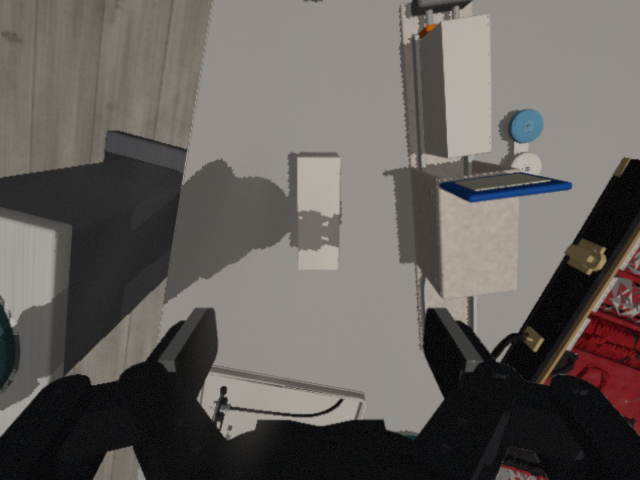

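The new carton's top corners, (297,157), (340,156), (339,269) and (298,269), match the prediction to within 1 px. I'll descend and grip.

```bash
python3 -m jog '[{"wx":0.005,"wy":-0.003,"wz":0,"tx":-3,"ty":-2,"tz":40,"hand":-1},{"wx":0,"wy":0,"wz":0,"tx":0,"ty":0,"tz":40,"hand":-1},{"wx":0,"wy":0,"wz":0,"tx":0,"ty":0,"tz":40,"hand":-1},{"wx":0,"wy":0,"wz":0,"tx":0,"ty":0,"tz":30,"hand":-1},{"wx":0,"wy":0,"wz":0,"tx":0,"ty":0,"tz":20,"hand":-1},{"wx":0,"wy":0,"wz":0,"tx":0,"ty":0,"tz":15,"hand":-1},{"wx":0,"wy":0,"wz":0,"tx":0,"ty":0,"tz":0,"hand":-1},{"wx":0,"wy":0,"wz":0,"tx":0,"ty":0,"tz":0,"hand":-1}]' 20
python3 -c "
from h import *
a=A-np.radians(7.6);u=np.array([np.cos(a),np.sin(a),0]); m=np.array([.4037,.2613,.068])
delta(np.r_[m[:2]-u[:2]*.012,.045],toolR(a),.006)"
python3 -m jog '[{"wx":0,"wy":0,"wz":0,"tx":0,"ty":0,"tz":0,"hand":0.2},{"wx":0,"wy":0,"wz":0,"tx":0,"ty":0,"tz":0,"hand":0.6},{"wx":0,"wy":0,"wz":0,"tx":0,"ty":0,"tz":0,"hand":0.8},{"wx":0,"wy":0,"wz":0,"tx":0,"ty":0,"tz":0,"hand":1},{"wx":0,"wy":0,"wz":0,"tx":0,"ty":0,"tz":0,"hand":1},{"wx":0,"wy":0,"wz":0,"tx":0,"ty":0,"tz":0,"hand":1}]' 20
```

```text
time_s: 13.22
eef_pos: [0.4067, 0.2481, 0.0509]
tool_rot: [0.001, 0.606, 0.795, -0.0]
force: [0.6, -0.3, 0.3]
grip_width: 0.0852
finger_force: 0.0
turn [ 0.     0.001 -0.001] shift after turn mm [ 1.5  0.6 -0.1] | shift before turn [ 1.5  0.6 -0.1] pos [0.4067 0.2481 0.0509] F [ 0.6 -0.3  0.3] t 13.225 w 0.0852
time_s: 13.98
eef_pos: [0.4065, 0.2465, 0.0508]
tool_rot: [0.001, 0.607, 0.795, -0.001]
force: [-0.3, -0.7, 5.4]
grip_width: 0.0335
finger_force: 27.1
```

```bash
python3 -m jog '[{"wx":0,"wy":0,"wz":0,"tx":0,"ty":0,"tz":-30,"hand":1},{"wx":0,"wy":0,"wz":0,"tx":0,"ty":0,"tz":-40,"hand":1},{"wx":0,"wy":0,"wz":-0.133,"tx":0,"ty":0,"tz":-20,"hand":1},{"wx":0,"wy":0,"wz":0,"tx":-40,"ty":0,"tz":0,"hand":1},{"wx":0,"wy":0,"wz":0,"tx":-40,"ty":0,"tz":0,"hand":1},{"wx":0,"wy":0,"wz":0,"tx":-30,"ty":0,"tz":0,"hand":1},{"wx":0,"wy":0,"wz":0,"tx":0,"ty":0,"tz":0,"hand":1},{"wx":0,"wy":0,"wz":0,"tx":0,"ty":0,"tz":0,"hand":1}]'
python3 -c "
from h import *
delta(lane(-.113,.11),toolR(A))"
```

```text
time_s: 14.98
eef_pos: [0.4486, 0.1458, 0.1405]
tool_rot: [0.0, 0.553, 0.833, -0.001]
force: [0.1, -0.2, -1.1]
grip_width: 0.0337
finger_force: 26.4
turn [-0.002  0.001 -0.002] shift after turn mm [-23.6 125.7  30.5] | shift before turn [-23.3 125.8  30.3] pos [0.4486 0.1458 0.1405] F [ 0.1 -0.2 -1.1] t 14.975 w 0.0337
```

```bash
python3 -m jog '[{"wx":0,"wy":0,"wz":0,"tx":-12,"ty":40,"tz":0,"hand":1},{"wx":0,"wy":0,"wz":0,"tx":-12,"ty":45,"tz":0,"hand":1},{"wx":0,"wy":0,"wz":0,"tx":0,"ty":40,"tz":20,"hand":1},{"wx":0,"wy":0,"wz":0,"tx":0,"ty":0,"tz":20,"hand":1},{"wx":0,"wy":0,"wz":0,"tx":0,"ty":0,"tz":20,"hand":1},{"wx":0,"wy":0,"wz":0,"tx":0,"ty":0,"tz":0,"hand":1},{"wx":0,"wy":0,"wz":0,"tx":0,"ty":0,"tz":0,"hand":1}]'
python3 -c "
from h import *
delta(lane(-.113,.0563),toolR(A))"
```

```text
time_s: 15.85
eef_pos: [0.5726, 0.1718, 0.0807]
tool_rot: [0.0, 0.552, 0.834, -0.002]
force: [0.6, -0.2, -1.4]
grip_width: 0.0336
finger_force: 26.3
turn [-0.002  0.002 -0.001] shift after turn mm [ 0.9  1.4 24.4] | shift before turn [ 1.   1.4 24.4] pos [0.5726 0.1718 0.0807] F [ 0.6 -0.2 -1.4] t 15.85 w 0.0336
```

```bash
python3 -m jog '[{"wx":0,"wy":0,"wz":0,"tx":0.5,"ty":1.5,"tz":5,"hand":1},{"wx":0,"wy":0,"wz":0,"tx":0,"ty":0,"tz":6,"hand":1},{"wx":0,"wy":0,"wz":0,"tx":0,"ty":0,"tz":6,"hand":1},{"wx":0,"wy":0,"wz":0,"tx":0,"ty":0,"tz":4,"hand":1},{"wx":0,"wy":0,"wz":0,"tx":0,"ty":0,"tz":2.5,"hand":1},{"wx":0,"wy":0,"wz":0,"tx":0,"ty":0,"tz":0,"hand":1},{"wx":0,"wy":0,"wz":0,"tx":0,"ty":0,"tz":0,"hand":1}]'
python3 -c "
from h import *
delta(lane(-.113,.0563),toolR(A))"
```

```text
time_s: 16.73
eef_pos: [0.5747, 0.1727, 0.0571]
tool_rot: [0.001, 0.553, 0.833, -0.001]
force: [-0.6, 0.5, -1.3]
grip_width: 0.0335
finger_force: 26.3
turn [-0.001  0.002 -0.002] shift after turn mm [ 1.  -0.9  0.8] | shift before turn [ 1.  -0.9  0.8] pos [0.5747 0.1727 0.0571] F [-0.6  0.5 -1.3] t 16.725 w 0.0335
```

```bash
python3 -m jog '[{"wx":0,"wy":0,"wz":0,"tx":0,"ty":-1,"tz":1.2,"hand":1},{"wx":0,"wy":0,"wz":0,"tx":6,"ty":0,"tz":0,"hand":1},{"wx":0,"wy":0,"wz":0,"tx":6,"ty":0,"tz":0,"hand":1},{"wx":0,"wy":0,"wz":0,"tx":6,"ty":0,"tz":0,"hand":1},{"wx":0,"wy":0,"wz":0,"tx":6,"ty":0,"tz":0,"hand":1},{"wx":0,"wy":0,"wz":0,"tx":0,"ty":0,"tz":0,"hand":1}]'
python3 -c "
from h import *
print(tolane(bot.state()['force']+np.r_[O,0]).round(1));delta(lane(-.088,.0563),toolR(A))"
```

```text
time_s: 17.48
eef_pos: [0.5638, 0.196, 0.0559]
tool_rot: [-0.0, 0.552, 0.834, -0.001]
force: [-1.5, 1.2, 0.4]
grip_width: 0.0338
finger_force: 26.6
[-0.9  1.7  0.4]
turn [-0.001  0.001 -0.001] shift after turn mm [ 0.2 -0.  -0.4] | shift before turn [ 0.2 -0.  -0.4] pos [0.5638 0.196  0.0559] F [-1.5  1.2  0.4] t 17.475 w 0.0338
```

```bash
python3 -m jog '[{"wx":0,"wy":0,"wz":0,"tx":6,"ty":0,"tz":0,"hand":1},{"wx":0,"wy":0,"wz":0,"tx":6,"ty":0,"tz":0,"hand":1},{"wx":0,"wy":0,"wz":0,"tx":6,"ty":0,"tz":0,"hand":1},{"wx":0,"wy":0,"wz":0,"tx":0,"ty":0,"tz":0,"hand":1},{"wx":0,"wy":0,"wz":0,"tx":0,"ty":0,"tz":0,"hand":1}]'
python3 -c "
from h import *
print(tolane(bot.state()['force']+np.r_[O,0]).round(1));delta(lane(-.070,.0563),toolR(A))"
python3 -m jog '[{"wx":0,"wy":0,"wz":0,"tx":0,"ty":0,"tz":0,"hand":0.2},{"wx":0,"wy":0,"wz":0,"tx":0,"ty":0,"tz":0,"hand":-0.3},{"wx":0,"wy":0,"wz":0,"tx":0,"ty":0,"tz":0,"hand":-0.6},{"wx":0,"wy":0,"wz":0,"tx":0,"ty":0,"tz":0,"hand":-0.6},{"wx":0,"wy":0,"wz":0,"tx":0,"ty":0,"tz":-20,"hand":-0.6},{"wx":0,"wy":0,"wz":0,"tx":0,"ty":0,"tz":-50,"hand":-0.6},{"wx":0,"wy":0,"wz":0,"tx":0,"ty":0,"tz":-60,"hand":-0.6},{"wx":0,"wy":0,"wz":0,"tx":0,"ty":0,"tz":-40,"hand":-0.6}]'
python3 -m jog '[{"wx":0,"wy":0.17,"wz":0,"tx":-20,"ty":0,"tz":-10,"hand":1},{"wx":0,"wy":0.17,"wz":0,"tx":-20,"ty":0,"tz":-10,"hand":1},{"wx":0,"wy":0.17,"wz":0,"tx":-30,"ty":0,"tz":-10,"hand":1},{"wx":0,"wy":0.17,"wz":0,"tx":-30,"ty":0,"tz":-10,"hand":1},{"wx":0,"wy":0,"wz":0,"tx":0,"ty":0,"tz":0,"hand":1},{"wx":0,"wy":0,"wz":0,"tx":0,"ty":0,"tz":0,"hand":1},{"wx":0,"wy":0,"wz":0,"tx":0,"ty":0,"tz":0,"hand":1}]' 20
python3 -c "
from h import *
print(np.round(bot.state()['qpos'],2));Rt=toolR(A,.68); delta(lane(-.130,.09),Rt,.025); delta(lane(-.130,.045),Rt,.025)
im=bot.grab_frame('top'); cv2.imwrite('pics/t2.png',im[:,:,::-1])"
```

```text
time_s: 18.1
eef_pos: [0.557, 0.2123, 0.0559]
tool_rot: [-0.0, 0.552, 0.834, -0.001]
force: [-0.6, 0.2, 3.8]
grip_width: 0.0337
finger_force: 26.8
[-0.4  0.4  3.8]
turn [-0.001  0.    -0.001] shift after turn mm [ 0.5 -0.1 -0.4] | shift before turn [ 0.5 -0.1 -0.4] pos [0.557  0.2123 0.0559] F [-0.6  0.2  3.8] t 18.1 w 0.0337
time_s: 19.1
eef_pos: [0.558, 0.2121, 0.2298]
tool_rot: [0.002, 0.553, 0.833, 0.0]
force: [0.7, 0.2, 0.7]
grip_width: 0.0684
finger_force: 0.0
time_s: 19.98
eef_pos: [0.597, 0.1181, 0.238]
tool_rot: [-0.277, 0.52, 0.787, 0.183]
force: [0.2, -0.4, 0.2]
grip_width: 0.0001
finger_force: 0.0
[ 0.63  0.83 -1.02  1.77  0.02  0.97  0.14]
turn [-0.001  0.004  0.002] shift after turn mm [-5.96e+01 -1.00e-01  1.17e+02] | shift before turn [-5.920e+01 -1.000e-01  1.173e+02] pos [0.597  0.1181 0.238 ] F [ 0.2 -0.4  0.2] t 19.975 w 0.0001
turn [-0.001  0.004  0.002] shift after turn mm [-8.79e+01 -1.00e-01  1.52e+02] | shift before turn [-8.740e+01 -1.000e-01  1.523e+02] pos [0.597  0.1181 0.238 ] F [ 0.2 -0.4  0.2] t 19.975 w 0.0001
```

```bash
python3 -m jog '[{"wx":0,"wy":0,"wz":0,"tx":-30,"ty":0,"tz":20,"hand":1},{"wx":0,"wy":0,"wz":0,"tx":-30,"ty":0,"tz":35,"hand":1},{"wx":0,"wy":0,"wz":0,"tx":-3,"ty":0,"tz":35,"hand":1},{"wx":0,"wy":0,"wz":0,"tx":-12,"ty":0,"tz":35,"hand":1},{"wx":0,"wy":0,"wz":0,"tx":-12,"ty":0,"tz":15,"hand":1},{"wx":0,"wy":0,"wz":0,"tx":-12,"ty":0,"tz":15,"hand":1},{"wx":0,"wy":0,"wz":0,"tx":0,"ty":0,"tz":0,"hand":1},{"wx":0,"wy":0,"wz":0,"tx":0,"ty":0,"tz":0,"hand":1}]' 20
python3 -c "
from h import *
print(np.round(bot.state()['qpos'],2));Rt=toolR(A,.68); delta(lane(-.130,.032),Rt,.025); delta(lane(-.030,.032),Rt,.025)"
```

```text
time_s: 21.02
eef_pos: [0.5907, 0.1338, 0.0539]
tool_rot: [-0.277, 0.522, 0.786, 0.184]
force: [0.1, -0.0, -0.2]
grip_width: 0.0
finger_force: 0.0
[ 0.53  1.06 -0.88  1.84  0.14  0.7   0.18]
turn [ 0.002  0.003 -0.003] shift after turn mm [ 6.4 -0.5  8.4] | shift before turn [ 6.5 -0.5  8.4] pos [0.5907 0.1338 0.0539] F [ 0.1 -0.  -0.2] t 21.025 w 0.0
turn [ 0.002  0.003 -0.003] shift after turn mm [84.2 -0.5 71.3] | shift before turn [84.4 -0.8 71.1] pos [0.5907 0.1338 0.0539] F [ 0.1 -0.  -0.2] t 21.025 w 0.0
```

```bash
python3 -m jog '[{"wx":0,"wy":0,"wz":0,"tx":9,"ty":-0.5,"tz":7.3,"hand":1},{"wx":0,"wy":0,"wz":0,"tx":9,"ty":0,"tz":7.3,"hand":1},{"wx":0,"wy":0,"wz":0,"tx":6,"ty":0,"tz":4.8,"hand":1},{"wx":0,"wy":0,"wz":0,"tx":6,"ty":0,"tz":4.8,"hand":1},{"wx":0,"wy":0,"wz":0,"tx":6,"ty":0,"tz":4.8,"hand":1},{"wx":0,"wy":0,"wz":0,"tx":0,"ty":0,"tz":0,"hand":1}]'
python3 -c "
from h import *
print(tolane(bot.state()['force']+np.r_[O,0]).round(1));Rt=toolR(A,.68); delta(lane(-.0335,.032),Rt,.025)"
```

```text
time_s: 21.78
eef_pos: [0.5707, 0.1772, 0.0532]
tool_rot: [-0.278, 0.521, 0.786, 0.183]
force: [-0.1, 0.7, -0.1]
grip_width: 0.0001
finger_force: 0.0
[ 0.2  0.6 -0.1]
turn [-0.001  0.002 -0.002] shift after turn mm [44.8  1.  38.5] | shift before turn [44.9  0.9 38.4] pos [0.5707 0.1772 0.0532] F [-0.1  0.7 -0.1] t 21.775 w 0.0001
```

```bash
python3 -m jog '[{"wx":0,"wy":0,"wz":0,"tx":5,"ty":0.5,"tz":3.8,"hand":1},{"wx":0,"wy":0,"wz":0,"tx":5,"ty":0.5,"tz":3.8,"hand":1},{"wx":0,"wy":0,"wz":0,"tx":5,"ty":0,"tz":3.8,"hand":1},{"wx":0,"wy":0,"wz":0,"tx":4.7,"ty":0,"tz":3.8,"hand":1},{"wx":0,"wy":0,"wz":0,"tx":4.7,"ty":0,"tz":3.8,"hand":1},{"wx":0,"wy":0,"wz":0,"tx":4.7,"ty":0,"tz":3.8,"hand":1},{"wx":0,"wy":0,"wz":0,"tx":4.7,"ty":0,"tz":3.8,"hand":1},{"wx":0,"wy":0,"wz":0,"tx":0,"ty":0,"tz":0,"hand":1}]'
python3 -c "
from h import *
print(tolane(bot.state()['force']+np.r_[O,0]).round(1));Rt=toolR(A,.68); delta(lane(-.0335,.032),Rt,.025)"
```

```text
time_s: 22.78
eef_pos: [0.5551, 0.2172, 0.0538]
tool_rot: [-0.278, 0.521, 0.786, 0.183]
force: [0.4, 0.8, -0.6]
grip_width: 0.0001
finger_force: 0.0
[ 0.7  0.5 -0.6]
turn [-0.001  0.002 -0.002] shift after turn mm [11.  -0.2 12. ] | shift before turn [11.  -0.3 12. ] pos [0.5551 0.2172 0.0538] F [ 0.4  0.8 -0.6] t 22.775 w 0.0001
```

```bash
cat > f.py <<'E'
from h import *
print(tolane(bot.state()['force']+np.r_[O,0]).round(1));Rt=toolR(A,.68); delta(lane(-.0335,.032),Rt,.025)
E
python3 -m jog '[{"wx":0,"wy":0,"wz":0,"tx":3,"ty":0,"tz":2.8,"hand":1},{"wx":0,"wy":0,"wz":0,"tx":3,"ty":0,"tz":2.8,"hand":1},{"wx":0,"wy":0,"wz":0,"tx":1.6,"ty":0,"tz":1.6,"hand":1},{"wx":0,"wy":0,"wz":0,"tx":0,"ty":0,"tz":0,"hand":1}]'; python3 f.py
python3 -m jog '[{"wx":0,"wy":0,"wz":0,"tx":1.6,"ty":0,"tz":1.3,"hand":1},{"wx":0,"wy":0,"wz":0,"tx":0,"ty":0,"tz":0,"hand":1}]'; python3 f.py
```

```text
time_s: 23.28
eef_pos: [0.5514, 0.2262, 0.0528]
tool_rot: [-0.278, 0.521, 0.786, 0.183]
force: [-0.7, 0.2, 0.4]
grip_width: -0.0
finger_force: 0.0
[-0.6  0.4  0.4]
turn [-0.     0.002 -0.002] shift after turn mm [ 4.1 -0.4  5. ] | shift before turn [ 4.1 -0.4  5. ] pos [0.5514 0.2262 0.0528] F [-0.7  0.2  0.4] t 23.275 w -0.0
time_s: 23.52
eef_pos: [0.5505, 0.2279, 0.0526]
tool_rot: [-0.278, 0.522, 0.786, 0.183]
force: [0.0, -0.4, -0.1]
grip_width: 0.0003
finger_force: 0.1
[-0.1 -0.4 -0.1]
turn [-0.     0.002 -0.003] shift after turn mm [ 2.7 -0.3  3.7] | shift before turn [ 2.7 -0.3  3.7] pos [0.5505 0.2279 0.0526] F [ 0.  -0.4 -0.1] t 23.525 w 0.0003
```

```bash
for i in 1 ; do python3 -m jog '[{"wx":0,"wy":0,"wz":0,"tx":1.2,"ty":0,"tz":1.0,"hand":1},{"wx":0,"wy":0,"wz":0,"tx":0,"ty":0,"tz":0,"hand":1}]' >/dev/null; python3 f.py; python3 -m jog '[{"wx":0,"wy":0,"wz":0,"tx":0.8,"ty":0,"tz":0.8,"hand":1},{"wx":0,"wy":0,"wz":0,"tx":0,"ty":0,"tz":0,"hand":1}]'>/dev/null; python3 f.py; done
python3 -m jog '[{"wx":0,"wy":0,"wz":0,"tx":0.8,"ty":0,"tz":0.8,"hand":1},{"wx":0,"wy":0,"wz":0,"tx":0,"ty":0,"tz":0,"hand":1}]'>/dev/null; python3 f.py; python3 -c "
from h import *
im=bot.grab_frame('top'); cv2.imwrite('pics/t3.png',im[:,:,::-1])"
```

```text
[ 0.1 -0.4  0.2]
turn [-0.     0.002 -0.003] shift after turn mm [ 1.5 -0.4  2.7] | shift before turn [ 1.5 -0.4  2.7] pos [0.55   0.2294 0.0526] F [ 0.2 -0.3  0.2] t 23.775 w -0.0001
[ 0.4 -1.8  0.6]
turn [ 0.     0.002 -0.003] shift after turn mm [ 0.7 -0.5  2. ] | shift before turn [ 0.7 -0.5  2. ] pos [0.5498 0.2304 0.0526] F [ 1.1 -1.5  0.6] t 24.025 w 0.0001
[ 0.7 -1.3  1.1]
turn [ 0.     0.002 -0.003] shift after turn mm [-0.1 -0.5  1.2] | shift before turn [-0.1 -0.5  1.2] pos [0.5493 0.2315 0.0524] F [ 1.2 -0.9  1.1] t 24.275 w -0.0001
```

```bash
python3 -m jog '[{"wx":0,"wy":0,"wz":0,"tx":0.8,"ty":0,"tz":0.7,"hand":1},{"wx":0,"wy":0,"wz":0,"tx":0,"ty":0,"tz":0,"hand":1}]'>/dev/null; python3 f.py;  python3 -m jog '[{"wx":0,"wy":0,"wz":0,"tx":0.8,"ty":0,"tz":0.7,"hand":1},{"wx":0,"wy":0,"wz":0,"tx":0,"ty":0,"tz":0,"hand":1}]'>/dev/null; python3 f.py
python3 - <<'E'
from h import *
im=bot.grab_frame('top'); cv2.imwrite('pics/t4.png',im[:,:,::-1])
C=cam('top'); pts=proj(C,[lane(y,.073) for y in np.arange(.055,.185,.0025)]).astype(np.float32)
L=[]
for n in('t2','t3','t4'):
    g=cv2.cvtColor(cv2.imread(f'pics/{n}.png'),cv2.COLOR_BGR2GRAY); L.append(cv2.remap(g,pts[None,:,0],pts[None,:,1],cv2.INTER_LINEAR)[0])
for y,*r in zip(np.arange(.055,.185,.0025),*L):
    if y<.075 or y>.15: print(round(y,4),[int(v) for v in r],end='; ')
E
```

```text
[ 0.4 -1.1  1.6]
turn [ 0.     0.002 -0.003] shift after turn mm [-0.8 -0.5  0.6] | shift before turn [-0.8 -0.5  0.6] pos [0.549  0.2324 0.0524] F [ 0.8 -0.9  1.6] t 24.575 w 0.0002
[-0.2 -2.5  1.6]
turn [ 0.001  0.003 -0.003] shift after turn mm [-1.5 -0.7 -0. ] | shift before turn [-1.5 -0.7 -0. ] pos [0.5488 0.2332 0.0523] F [ 0.8 -2.4  1.6] t 24.825 w -0.0001
0.055 [166, 181, 182]; 0.0575 [176, 195, 195]; 0.06 [174, 193, 195]; 0.0625 [156, 174, 194]; 0.065 [132, 141, 186]; 0.0675 [170, 177, 184]; 0.07 [190, 194, 195]; 0.0725 [189, 196, 194]; 0.15 [188, 195, 195]; 0.1525 [186, 194, 195]; 0.155 [186, 195, 195]; 0.1575 [186, 192, 195]; 0.16 [160, 166, 185]; 0.1625 [117, 124, 135]; 0.165 [117, 120, 123]; 0.1675 [116, 120, 121]; 0.17 [120, 125, 125]; 0.1725 [109, 113, 112]; 0.175 [76, 78, 80]; 0.1775 [82, 86, 87]; 0.18 [100, 103, 104]; 0.1825 [100, 104, 104];
```

```bash
python3 -m jog '[{"wx":0,"wy":0,"wz":0,"tx":0.8,"ty":0,"tz":0.6,"hand":1},{"wx":0,"wy":0,"wz":0,"tx":0,"ty":0,"tz":0,"hand":1}]'>/dev/null; python3 f.py;  python3 -m jog '[{"wx":0,"wy":0,"wz":0,"tx":0.8,"ty":0,"tz":0.6,"hand":1},{"wx":0,"wy":0,"wz":0,"tx":0,"ty":0,"tz":0,"hand":1},{"wx":0,"wy":0,"wz":0,"tx":0,"ty":0,"tz":0,"hand":1}]'>/dev/null; python3 f.py
```

```text
[ 0.4 -2.7  2.3]
turn [ 0.     0.002 -0.003] shift after turn mm [-2.4 -0.5 -0.8] | shift before turn [-2.4 -0.5 -0.8] pos [0.5481 0.2343 0.0523] F [ 1.4 -2.3  2.3] t 25.125 w 0.0001
[-0.5 -3.9  3. ]
turn [ 0.     0.003 -0.003] shift after turn mm [-2.8 -0.5 -1.2] | shift before turn [-2.8 -0.5 -1.2] pos [0.5479 0.2348 0.0523] F [ 1.  -3.7  3. ] t 25.5 w -0.0003
```

```bash
python3 -m jog '[{"wx":0,"wy":0,"wz":0,"tx":-1.6,"ty":0,"tz":-1.3,"hand":1},{"wx":0,"wy":0,"wz":0,"tx":-3.1,"ty":0,"tz":-2.5,"hand":1},{"wx":0,"wy":0,"wz":0,"tx":-15,"ty":0,"tz":-12,"hand":1},{"wx":0,"wy":0,"wz":0,"tx":-15,"ty":0,"tz":-12,"hand":1},{"wx":0,"wy":0,"wz":0,"tx":0,"ty":0,"tz":-40,"hand":1},{"wx":0,"wy":0,"wz":0,"tx":0,"ty":0,"tz":-50,"hand":1},{"wx":0,"wy":0,"wz":0,"tx":0,"ty":0,"tz":-50,"hand":1},{"wx":0,"wy":0,"wz":0,"tx":0,"ty":0,"tz":-50,"hand":1}]'
python3 -m jog '[{"wx":0,"wy":-0.17,"wz":0,"tx":0,"ty":-10,"tz":-20,"hand":1},{"wx":0,"wy":-0.17,"wz":0,"tx":30,"ty":0,"tz":-20,"hand":1},{"wx":0,"wy":-0.17,"wz":0,"tx":50,"ty":0,"tz":-10,"hand":1},{"wx":0,"wy":-0.17,"wz":0,"tx":50,"ty":0,"tz":0,"hand":1},{"wx":0,"wy":0,"wz":0,"tx":50,"ty":0,"tz":0,"hand":1},{"wx":0,"wy":0,"wz":0,"tx":50,"ty":0,"tz":0,"hand":1},{"wx":0,"wy":0,"wz":0,"tx":0,"ty":0,"tz":0,"hand":1},{"wx":0,"wy":0,"wz":0,"tx":0,"ty":0,"tz":0,"hand":1}]'
python3 - <<'E'
from h import *
s=bot.state(); im=bot.grab_frame('wrist')[:,:,::-1]; C=cam('wrist',s); im2=im.copy()
print(tolane(s['eef_pos']).round(3))
def prof(z,a,b,x=0):
    ys=np.arange(a,b,.001); p=proj(C,[lane(y,z,x) for y in ys]).astype(np.float32)
    v=cv2.remap(im2,p[None,:,0],p[None,:,1],cv2.INTER_LINEAR)[0]; return ys,v,p
for z,a,b in((.073,.155,.172),(.073,.056,.076),(.032,.158,.178)):
    ys,v,p=prof(z,a,b); print('z',z,[(round(float(y)*1e3),w.tolist()) for y,w in zip(ys,v)],p[0],p[-1])
p=proj(C,[lane(.117,.07)])[0].astype(int); x0=max(0,min(440,p[0]-100)); y0=max(0,min(330,p[1]-75))
cv2.imwrite('pics/fin.png',cv2.resize(im2[y0:y0+150,x0:x0+200],None,fx=4,fy=4,interpolation=cv2.INTER_CUBIC)); print(x0,y0)
E
```

```text
time_s: 26.5
eef_pos: [0.6123, 0.0815, 0.2013]
tool_rot: [-0.277, 0.523, 0.785, 0.183]
force: [0.4, -1.0, -0.3]
grip_width: -0.0
finger_force: 0.0
time_s: 27.5
eef_pos: [0.5265, 0.2607, 0.2819]
tool_rot: [0.001, 0.553, 0.833, -0.002]
force: [0.2, -0.8, -0.5]
grip_width: 0.0001
finger_force: 0.0
[-0.009 -0.014  0.282]
z 0.073 [(155, [177, 186, 191]), (156, [176, 185, 191]), (157, [176, 185, 191]), (158, [176, 185, 191]), (159, [176, 185, 191]), (160, [38, 40, 42]), (161, [0, 0, 0]), (162, [0, 0, 0]), (163, [0, 0, 0]), (164, [0, 0, 0]), (165, [0, 0, 0]), (166, [0, 0, 0]), (167, [0, 0, 0]), (168, [0, 0, 0]), (169, [0, 0, 0]), (170, [0, 0, 0]), (171, [0, 0, 0])] [331.69843    6.411615] [331.80423  -16.814486]
z 0.073 [(56, [176, 185, 191]), (57, [177, 186, 191]), (58, [178, 187, 192]), (59, [177, 187, 192]), (60, [178, 187, 193]), (61, [179, 188, 193]), (62, [178, 187, 193]), (63, [177, 186, 192]), (64, [178, 186, 192]), (65, [177, 185, 192]), (66, [178, 187, 193]), (67, [177, 186, 192]), (68, [173, 182, 188]), (69, [139, 148, 153]), (70, [152, 161, 167]), (71, [173, 182, 189]), (72, [177, 186, 192]), (73, [177, 186, 192]), (74, [178, 188, 193]), (75, [177, 186, 192])] [331.07565 135.78064] [331.19052  112.757225]
z 0.032 [(158, [176, 186, 192]), (159, [177, 186, 191]), (160, [176, 185, 191]), (161, [177, 186, 191]), (162, [176, 186, 191]), (163, [176, 185, 191]), (164, [177, 185, 191]), (165, [176, 185, 191]), (166, [176, 185, 191]), (167, [176, 185, 191]), (168, [176, 185, 191]), (169, [175, 185, 190]), (170, [175, 185, 190]), (171, [176, 185, 191]), (172, [110, 116, 119]), (173, [0, 0, 0]), (174, [0, 0, 0]), (175, [0, 0, 0]), (176, [0, 0, 0]), (177, [0, 0, 0])] [330.40076   17.362755] [330.49097   -6.807423]
231 0
```

View pics/fin.png

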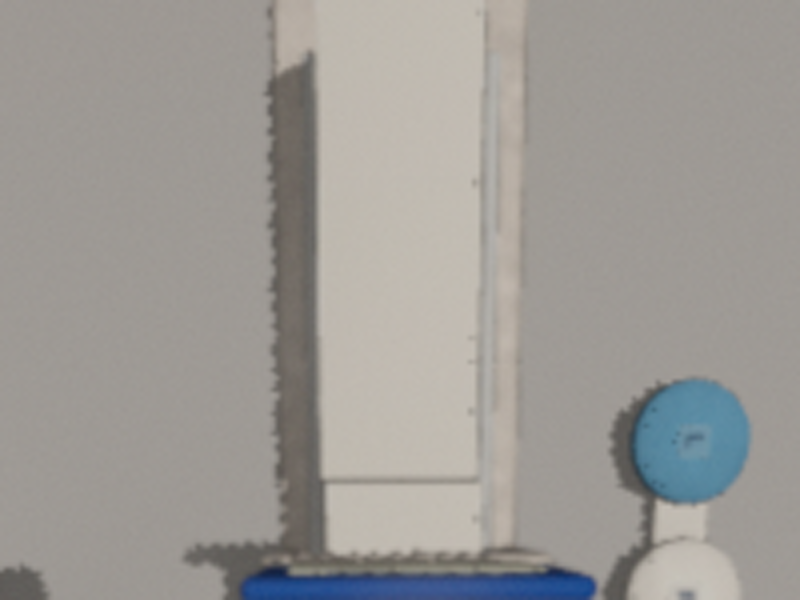

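The seam between the two cartons is a hairline at crop (400,480), which puts it at lane y≈69 mm. That gives old middle ≈117 mm and new ≈21 mm, both straight between the rails.

```bash
python3 -c "
from bench import bot
print(bot.sign_off())"
```

```text
the job is handed in; nothing more can be done
None
```

Job handed in at about 27.5 s: in the last picture the old carton's middle is at about 117 mm, home at the end stop, with the new carton straight behind it in the tunnel, gap about 1 mm; no verdict came back.

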